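# Eject the sampler tray with the release pin

## Robot

A 6-joint arm with a two-finger parallel gripper is mounted at the origin on a cart in front of the work surface, level with it; the furniture and walls round the work are solid. World frame = base frame: x ahead of the robot, y to its left, z up, the work surface at z = 0. Lengths are in m, angles in rad, forces in N, time in s.
With the tool pointing down it reaches from about 0.3 to 1 m from the base axis. Payload 5.1 kg.
Tool frame: the origin (TCP) lies at the very end of the fingers, on their centre line; the grasp point (between the pads) lies 19 mm behind it (robot.grasp_offset is the distance from the TCP to the grasp point, in m); x points along the fingers, z is the direction in which the jaws open and shut, and the axes are right-handed (so a half turn about x gives the same grasp; the last joint's range is limited). The gripper opens to 95 mm and grips with 3 to 60 N. Pads are 20 mm wide; open, the fingers measure 119 mm over their backs; the gripper's body (75 mm by 180 mm) begins 59 mm behind the grasp point.
Start: joints at [1.125, 0.124, 1.65, -0, 1.367, -0.083], TCP at [0.231, 0.608, 0.215] pointing down, gripper open.
Joint ranges: [-2.61, 2.61], [-1.02, 2.33], [0.03, 2.71], [-1.35, 4.49], [0.32, 2.68], [-2.91, 2.91]. Speed limits (rad/s): [2.57, 2.57, 3.14, 3.14, 3.14, 3.14].

## Interface

Orientations are given as [roll, pitch, yaw] about the fixed x, y, z axes, in that order (R = Rz(yaw) Ry(pitch) Rx(roll)).
In Python, from rig import status, eyes, robot, finder gives the robot as it stands.
- The arm moves only by the tool carry_out, never from a script. Its argument "motion" is a list of rows, each an object with "translation": the shift along the tool's x, y, z in cm, a list of three; "turn": the turn, a rotation vector about the tool's x, y, z in rad, a list of three; "gripper": the finger opening in cm, from 0 to 9.51. A call has 1 to 12 rows; each row is the pose to reach, as a shift and turn from the pose measured when the call began, along the tool's axes at that moment; what a row does not reach only later rows make up. A row lasts 1/10 s, in which the tool goes at most 50 mm and 8.59 degrees, less where a joint would pass 70% of its speed; a pose out of reach is approached as far as the arm can. A call with a gripper value outside its range is refused whole. The fingers move at their own pace and stop on an object; the grip force is fixed at half the most. Time passes only in rows, so rows that repeat a pose let the fingers close. It gives the time, the measured TCP pose, the force and the opening at its end, in the units of the state.
- status.get_state(): the state, without advancing time (a new reading comes with each control period).
- eyes.read_camera(name): name is "scene" or "top" or "wrist"; returns the picture (384x512x3 uint8, blue, green, red); there is no depth.
- eyes.get_calibration(name): a dict with "fx", "fy", "cx", "cy" (pixels), "rvec" (rotation vector, rad) and "tvec" (3), from world to camera coordinates, as OpenCV has them; the wrist camera has in their place "hand_eye" (4x4, takes a point from camera to tool coordinates, whose origin is the TCP and whose axes are the tool frame's). Camera axes: x right, y down, z forward; pixel columns grow to the right and rows downward; lengths in m; the calibration is good to about 2 mm. A picture is of the moment at which its call begins: read the wrist's pose just before it. get_calibration takes no time and is no camera call.
- robot.close_job(): hands the job in, once; it reports no verdict.
Trained networks look in the newest picture that a camera, given by its name, has taken for a name from the list of things; names that differ only in an ending like _2 or _b are one class to them, and where a whole thing is asked for, a point or a joint stands for the part that bears it (a point fixed in the world has none). Each returns a list of dicts, best first, with "confidence" (0 to 1); they miss things now and then, are a little off and sometimes report something else, mostly with a low value. They report only what shows in the picture. A call takes as long as a camera call. They do not tell look-alikes from the thing itself.
- finder.boxes_of(camera, query): "box" ([left, top, width, height] in pixels, round what is visible of it).
- finder.trace(camera, query): "mask" (384x512 bool, what is visible of it) and "box" ([left, top, width, height] in pixels, round what is visible of it).
The state is a dict: "clock": time; "joints": joint angles; "qd": joint speeds; "joint_efforts": joint torques, N m; "eef_pos": TCP position; "eef_rot": TCP orientation; "contact_force": force on the tool from outside, world axes, zero at the start; "moment": the same for the moment, N m; "grip_width": finger opening in m.
Only numpy, scipy, OpenCV 4.12 (cv2) and the standard library are available. Lean on these libraries where they do the work, as an engineer would, in place of code of your own. Each camera call takes 0.05 s, during which the arm holds its last target.

## Task

Take the long release pin (the one with the slim, tall handle) from its stand and push it straight down through the round hole in the cover of the white sampler unit, until its collar meets the cover or the tray springs out at the front. Then hang the pin back upright in its empty place in the stand and let go. Touch the unit with the pin only, not with the gripper, and leave the short thick pin in the stand.

Things in the scene. Friction and masses are not known exactly. Their poses are not given: they have to be found in the camera images.
- release_pin_handle (a point): Middle of the handle of the long release pin, hanging loose and upright in the stand. Black round handle 18 mm in diameter, 50 mm tall (25 mm above and below this point); below it a steel collar 34 mm in diameter, 4 mm thick; then a steel shaft 8 mm in diameter, 50 mm long. About 60 g. z runs up along the pin; it is round, so any grasp direction serves.
- release_pin_tip (a point): Lower end of the long release pin's shaft, 79 mm straight below the middle of its handle and 50 mm below the underside of its collar.
- short_pin_handle (a point): Middle of the handle of the other pin, which stays in the stand: stubby, black handle 28 mm in diameter and 28 mm tall, the same 34 mm collar, a shaft 12 mm thick and only 24 mm long.
- pin_stand: Open aluminium stand fixed to the table, 60 (x) x 140 (y) x 70 mm tall; origin at the centre of its underside, z up. Its top plate (upper face at 70 mm, 6 mm thick) has two round 20 mm holes at x = 0, y = +35 and -35 mm in its own frame. Each pin hangs through one, its collar lying on the plate, tip of the long one 20 mm above the table; which pin is where varies.
- eject_hole (a point): Centre of the mouth of the round 20 mm access hole in the flat top of the sampler unit, level with its upper face (80 mm above the table). A flat 32 x 32 mm sprung latch plate lies 38 mm below the mouth: it resists with 6 N, rising to 9 N when 12 mm down. About 8 mm down it frees the tray; at 12 mm the pin's collar meets the cover. It springs back up after.
- sampler: White box-shaped sampler unit fixed to the table, 150 (x) x 110 (y) x 80 mm tall, origin at the centre of its underside, z up. Its tray, with a grey front, fills the face at -x and comes out toward -x. To the right of the unit and the stand a tall instrument rises at the back: keep the arm clear of it. The access hole is in the 5 mm thick cover at x = +35 mm, y = 0.
- sample_tray (a joint): How far the sampler's tray has come out at the front of the unit, m: 0 = shut and latched, 0.05 = fully out. A spring drives it out by itself in about half a second when the latch is tripped, and it stays out.
Mind the look-alikes: they are no part of the job. Of the things like the part that bears release_pin_handle, leave any that is blue; of the rest the smaller one is meant.

How it is judged:
By the outcome, as a careful person would: the job done as asked, in the order asked, and still so for the second after the job is handed in, with the robot touching nothing.
It also fails if it takes over 56 s, if anything falls off the work surface, if the arm or the gripper's body presses on something with over 40 N, if the wrist force passes 120 N, or if a joint passes its speed limit or range.

## Working session

There is one attempt and no reset: what is moved stays moved. The work goes in short steps, Python scripts to look and compute and a tool call to move; the robot and the scene stay as the last step left them, time stands still between calls to the robot, and variables do not carry over. Pictures are saved under pics/ and viewed, and the job is handed in when it is done.

Besides the shell and the picture viewer there is one more tool, called after "Call:" in YAML: its name, and indented under it one key for each argument. carry_out: Moves the arm, as the interface text tells. Its arguments: {"type":"object","properties":{"motion":{"type":"array","items":{"type":"object","properties":{"translation":{"type":"array","items":{"type":"number"}},"turn":{"type":"array","items":{"type":"number"}},"gripper":{"type":"number"}}}}},"required":["motion"]}

```bash
mkdir -p pics; ls
cat > h.py <<'E'
import numpy as np, cv2
from rig import status, eyes, robot, finder
from scipy.spatial.transform import Rotation as R
E
python3 - <<'E'
from h import *
for c in ["scene","top","wrist"]:
    im=eyes.read_camera(c); cv2.imwrite(f"pics/{c}0.png",im); print(c,eyes.get_calibration(c))
    for q in ["release_pin_handle","short_pin_handle","pin_stand","sampler"]:
        print(c,q,[(d["box"],round(d["confidence"],2)) for d in finder.boxes_of(c,q)])
s=status.get_state(); print(s)
E
```

```text
pics
scene {'fx': 426.39025858390386, 'fy': 426.39025858390386, 'cx': 258.8569465237773, 'cy': 191.75445464272818, 'rvec': array([ 2.14077722, -0.54271312,  0.29818755]), 'tvec': array([-0.25222081,  0.37155505,  0.4942311 ])}
scene release_pin_handle [([252.6, 214.4, 16.4, 46.4], 0.89), ([217.8, 192.7, 14.6, 42.1], 0.76), ([319.3, 197.6, 24.8, 61.6], 0.73)]
scene short_pin_handle [([282.1, 239.0, 17.7, 27.6], 0.89)]
scene pin_stand [([237.0, 226.3, 76.8, 77.2], 0.58)]
scene sampler [([209.1, 145.9, 75.3, 70.8], 0.87)]
top {'fx': 397.9174548373185, 'fy': 397.9174548373185, 'cx': 253.55747849112979, 'cy': 188.9914311466167, 'rvec': array([ 2.08201575, -2.14449707,  0.15898041]), 'tvec': array([0.3382376 , 0.44573814, 0.82962232])}
top release_pin_handle [([243.3, 212.9, 14.9, 13.3], 0.76), ([152.8, 130.1, 84.6, 73.7], 0.71), ([304.8, 132.4, 16.9, 21.2], 0.66), ([297.6, 195.3, 13.1, 18.8], 0.65)]
top short_pin_handle [([326.4, 183.3, 14.2, 16.3], 0.49)]
top pin_stand [([282.7, 174.6, 64.3, 49.2], 0.88)]
top sampler [([154.1, 131.9, 79.0, 75.6], 0.67), ([297.1, 195.7, 14.7, 16.4], 0.25)
[... 504 characters left out ...]
rt_pin_handle []
wrist pin_stand []
wrist sampler []
{'clock': 0.75, 'joints': array([ 1.12536998e+00,  1.23771600e-01,  1.65027909e+00, -3.18404914e-06,
        1.36748326e+00, -8.25915302e-02]), 'qd': array([ 0.00103374,  0.00026055, -0.00141431, -0.00123811, -0.0009528 ,
       -0.0006918 ]), 'joint_efforts': array([-5.06934557e-04, -4.17485082e+01, -3.60189915e+01,  7.75337219e-02,
        4.28287103e-02, -2.32344064e-07]), 'eef_pos': array([0.23072589, 0.60767513, 0.21468699]), 'eef_rot': array([-0.13566623,  1.57073754,  1.07229592]), 'contact_force': array([0.22439052, 0.38254484, 0.57671903]), 'moment': array([ 0.01933511, -0.0394757 ,  0.00142867]), 'grip_width': 0.0950620567047956}
```

Run:
```python
import cv2
a=cv2.imread("pics/scene0.png");b=cv2.imread("pics/top0.png")
cv2.imwrite("pics/s1.png",cv2.resize(a[120:320,160:400],(720,600),interpolation=cv2.INTER_CUBIC))
cv2.imwrite("pics/t1.png",cv2.resize(b[100:260,120:370],(800,512),interpolation=cv2.INTER_CUBIC))
```

```text
(no output)
```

View pics/scene0.png

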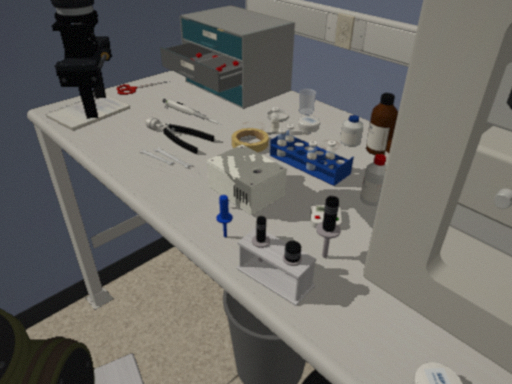

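View pics/s1.png

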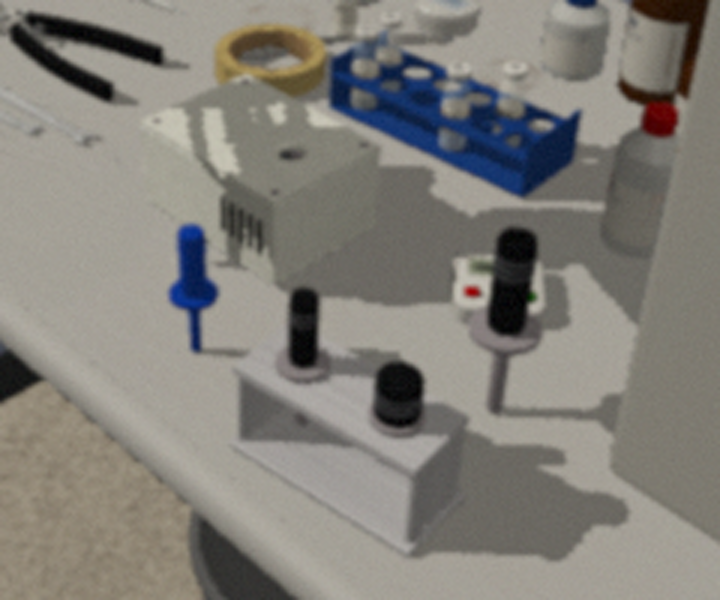

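View pics/top0.png

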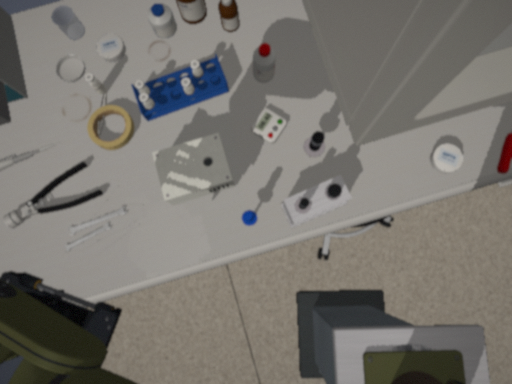

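View pics/t1.png

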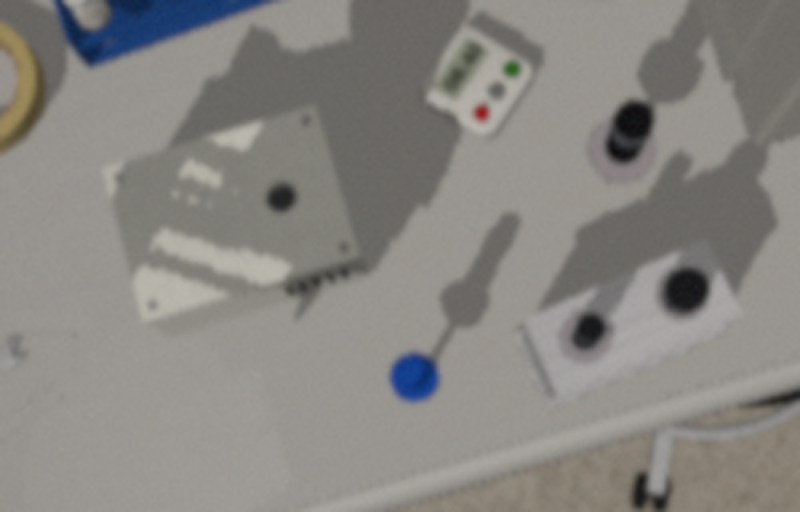

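Candidates: slim black pin in the stand at scene (260,237) / top (304,203); blue one at scene (224,213) / top (250,218), to be left; larger free-standing black one at scene (331,215) / top (316,141); short pin at scene (292,252) / top (334,190). By the description I choose the slim black pin in the stand.

```bash
cat >> h.py <<'E'
def cam(c):
    k=eyes.get_calibration(c); K=np.array([[k['fx'],0,k['cx']],[0,k['fy'],k['cy']],[0,0,1]])
    if 'rvec' in k:
        Rm=cv2.Rodrigues(k['rvec'])[0]; return K,Rm,k['tvec']
    s=status.get_state(); T=np.eye(4);T[:3,:3]=R.from_euler('xyz',s['eef_rot']).as_matrix();T[:3,3]=s['eef_pos']
    C=np.linalg.inv(T@k['hand_eye']); return K,C[:3,:3],C[:3,3]
def ray(cm,uv,z):
    K,Rm,t=cm; o=-Rm.T@t; d=Rm.T@np.linalg.inv(K)@np.array([uv[0],uv[1],1]); return o+d*(z-o[2])/d[2]
def proj(cm,p):
    K,Rm,t=cm; q=K@(Rm@np.asarray(p)+t); return q[:2]/q[2]
E
python3 - <<'E'
from h import *
T=cam("top");S=cam("scene")
t=lambda u,v:(120+u/3.2,100+v/3.2); s=lambda u,v:(160+u/3,120+v/3)
np.set_printoptions(precision=4,suppress=True)
print("handle top T",ray(T,t(590,331),.124),"S top",ray(S,s(304,294),.124))
print("collar S",ray(S,s(303,365),.074), "T collar", ray(T,t(586,336),.074))
print("hole T",ray(T,t(281,197),.08),"S",ray(S,s(292,154),.08))
print("short T",ray(T,t(686,290),.102),"S",ray(S,s(400,368),.102))
print("stand corners T",[ray(T,t(*p),.07)[:2] for p in [(524,326),(556,398),(742,312),(706,240)]])
print("sampler corners T",[ray(T,t(*p),.08)[:2] for p in [(105,168),(145,322),(358,262),(316,106)]])
print("big pin base S",ray(S,s(495,412),0),"T top guess",[ray(T,t(635,120),z)[:2] for z in (.1,.13,.16)])
print("blue T",[ray(T,t(415,377),z)[:2] for z in (.08,.13)], "S base",ray(S,s(195,350),0))
print("instrument base S",ray(S,s(612,470),0))
print(R.from_euler('xyz',status.get_state()['eef_rot']).as_matrix())
E
```

```text
handle top T [0.4089 0.223  0.124 ] S top [0.4122 0.2198 0.124 ]
collar S [0.4095 0.2145 0.074 ] T collar [0.4128 0.2208 0.074 ]
hole T [0.5123 0.4206 0.08  ] S [0.5109 0.4135 0.08  ]
short T [0.4365 0.1585 0.102 ] S [0.4415 0.1599 0.102 ]
stand corners T [array([0.4213, 0.261 ]), array([0.373, 0.242]), array([0.4261, 0.1171]), array([0.4754, 0.1375])]
sampler corners T [array([0.5367, 0.5401]), array([0.4303, 0.5114]), array([0.4661, 0.3696]), array([0.5751, 0.3963])]
big pin base S [0.5396 0.1858 0.    ] T top guess [array([0.551 , 0.1843]), array([0.5416, 0.1887]), array([0.5322, 0.193 ])]
blue T [array([0.3885, 0.3337]), array([0.383 , 0.3317])] S base [0.3915 0.3335 0.    ]
instrument base S [0.574  0.1094 0.    ]
[[ 0.     -0.9349  0.3549]
 [ 0.0001  0.3549  0.9349]
 [-1.     -0.      0.0001]]
```

Call:
carry_out:
  motion:
    - {"translation":[0,-3.8,-3.7],"turn":[0.1,0,0],"gripper":7}
    - {"translation":[0,-7.6,-7.4],"turn":[0.2,0,0],"gripper":7}
    - {"translation":[0,-11.4,-11.1],"turn":[0.3,0,0],"gripper":7}
    - {"translation":[0,-15.2,-14.8],"turn":[0.4,0,0],"gripper":7}
    - {"translation":[0,-19,-18.5],"turn":[0.5,0,0],"gripper":7}
    - {"translation":[0,-22.8,-22.2],"turn":[0.6,0,0],"gripper":7}
    - {"translation":[0,-26.6,-25.9],"turn":[0.7,0,0],"gripper":7}
    - {"translation":[0,-30.5,-29.8],"turn":[0.8,0,0],"gripper":7}
    - {"translation":[0,-30.5,-29.8],"turn":[0.8,0,0],"gripper":7}
    - {"translation":[0,-30.5,-29.8],"turn":[0.8,0,0],"gripper":7}
    - {"translation":[0,-30.5,-29.8],"turn":[0.8,0,0],"gripper":7}

```text
clock: 1.85
eef_pos: [0.4102, 0.2208, 0.2149]
eef_rot: [0.967, 1.57, 1.374]
contact_force: [0.2, 0.7, -0.4]
grip_width: 0.0701
```

Run:
```python
from h import *
s=status.get_state();print(s['clock'],s['eef_pos'],s['eef_rot'],s['joints'])
im=eyes.read_camera("wrist");cv2.imwrite("pics/w1.png",im)
W=cam("wrist")
for q in ["release_pin_handle","short_pin_handle","pin_stand"]:
    print(q,[(d["box"],round(d["confidence"],2)) for d in finder.boxes_of("wrist",q)])
print("pred top",proj(W,[.411,.2205,.124]),"collar",proj(W,[.411,.2205,.074]))
```

```text
1.85 [0.41018763 0.22078346 0.21485287] [0.96685321 1.57003606 1.37351635] [ 3.78056133e-01 -3.00239484e-01  2.04577642e+00  6.47781407e-04
  1.39564208e+00 -2.87197569e-02]
release_pin_handle [([264.1, 67.7, 27.2, 29.9], 0.98), ([238.9, 168.4, 28.9, 35.3], 0.83), ([334.1, 229.1, 22.8, 17.1], 0.58)]
short_pin_handle [([235.4, 230.3, 30.5, 15.8], 0.66)]
pin_stand [([230.6, 148.2, 48.6, 99.5], 0.82)]
pred top [253.18672371 197.22148872] collar [253.00228637 186.0660119 ]
```

View pics/w1.png

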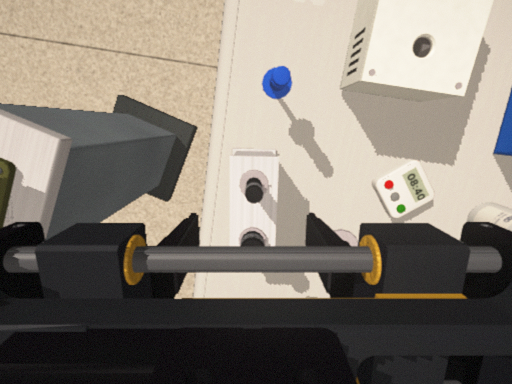

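Run:
```python
from h import *
im=cv2.imread("pics/w1.png")
a=cv2.resize(im[140:240,200:300],(500,500),interpolation=cv2.INTER_CUBIC)
b=cv2.resize(im[20:80,395:455],(300,300),interpolation=cv2.INTER_CUBIC)
c=np.zeros((500,800,3),np.uint8);c[:,:500]=a;c[:300,500:]=b;cv2.imwrite("pics/w1c.png",c)
```

```text
(no output)
```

View pics/w1c.png

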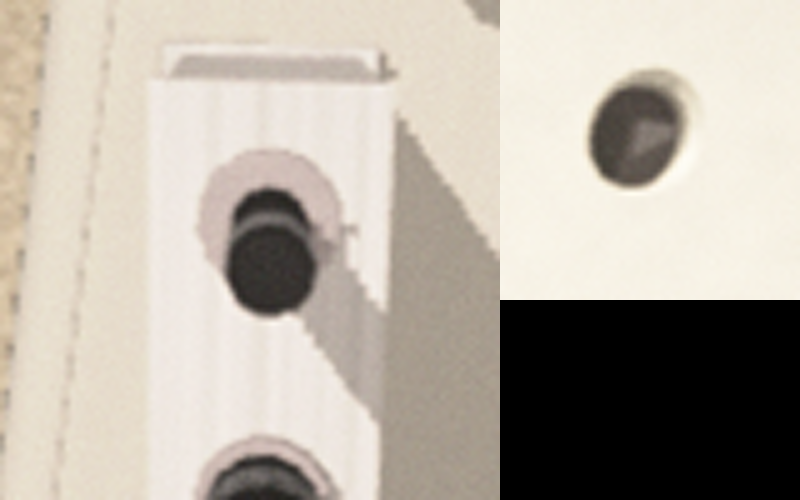

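Run:
```python
from h import *
np.set_printoptions(precision=4,suppress=True)
W=cam("wrist")
print(ray(W,(254.2,193.8),.124),ray(W,(254,184.4),.074),ray(W,(423.6,45.6),.08))
print("stand edges at row145", ray(W,(230.4,175),.07),ray(W,(278,175),.07))
print(R.from_euler('xyz',status.get_state()['eef_rot']).as_matrix())
```

```text
[0.4102 0.2246 0.124 ] [0.411  0.2233 0.074 ] [0.5094 0.4227 0.08  ]
stand edges at row145 [0.3819 0.2218 0.07  ] [0.4323 0.2437 0.07  ]
[[-0.0002 -0.3986  0.9171]
 [ 0.0002  0.9171  0.3986]
 [-1.      0.0003 -0.0001]]
```

Call:
carry_out:
  motion:
    - {"translation":[4,0.2,0.1],"turn":[0,0,0],"gripper":7}
    - {"translation":[8,0.2,0.1],"turn":[0,0,0],"gripper":7}
    - {"translation":[11,0.2,0.1],"turn":[0,0,0],"gripper":7}
    - {"translation":[13,0.2,0.1],"turn":[0,0,0],"gripper":7}
    - {"translation":[13,0.2,0.1],"turn":[0,0,0],"gripper":7}
    - {"translation":[13,0.2,0.1],"turn":[0,0,0],"gripper":1}
    - {"translation":[13,0.2,0.1],"turn":[0,0,0],"gripper":1}
    - {"translation":[13,0.2,0.1],"turn":[0,0,0],"gripper":1}
    - {"translation":[13,0.2,0.1],"turn":[0,0,0],"gripper":1}
    - {"translation":[13,0.2,0.1],"turn":[0,0,0],"gripper":1}
    - {"translation":[13,0.2,0.1],"turn":[0,0,0],"gripper":1}

```text
clock: 3.15
eef_pos: [0.4099, 0.2242, 0.085]
eef_rot: [0.426, 1.57, 0.836]
contact_force: [-0.1, -0.0, 0.3]
grip_width: 0.0272
```

Run:
```python
from h import *
im=eyes.read_camera("scene");cv2.imwrite("pics/s2.png",cv2.resize(im[120:320,160:400],(720,600),interpolation=cv2.INTER_CUBIC))
im=eyes.read_camera("wrist");cv2.imwrite("pics/w2.png",im)
s=status.get_state();print(s['clock'],s['eef_pos'],s['contact_force'],s['grip_width'])
```

```text
3.25 [0.40979081 0.22414298 0.08477261] [0.44497601 0.68672861 1.05405017] 0.019389562028116415
```

View pics/s2.png

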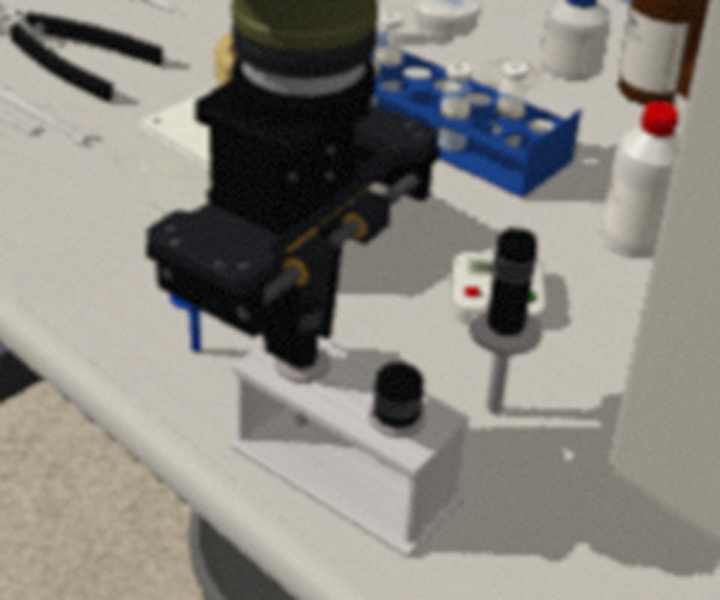

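View pics/w2.png

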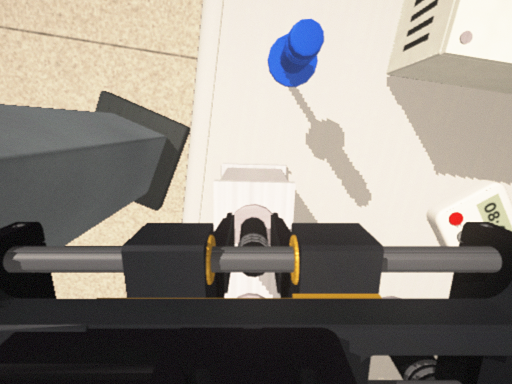

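The fingers straddle the slim handle, and the short pin stays clear. I'll finish closing the fingers and lift straight up.

Call:
carry_out:
  motion:
    - {"translation":[0,0,0],"turn":[0,0,0],"gripper":1}
    - {"translation":[0,0,0],"turn":[0,0,0],"gripper":1}
    - {"translation":[0,0,0],"turn":[0,0,0],"gripper":1}
    - {"translation":[-1,0,0],"turn":[0,0,0],"gripper":1}
    - {"translation":[-3,0,0],"turn":[0,0,0],"gripper":1}
    - {"translation":[-6,0,0],"turn":[0,0,0],"gripper":1}
    - {"translation":[-9,0,0],"turn":[0,0,0],"gripper":1}
    - {"translation":[-11,0,0],"turn":[0,0,0],"gripper":1}
    - {"translation":[-11,0,0],"turn":[0,0,0],"gripper":1}
    - {"translation":[-11,0,0],"turn":[0,0,0],"gripper":1}

```text
clock: 4.25
eef_pos: [0.4097, 0.2241, 0.1948]
eef_rot: [0.35, 1.57, 0.76]
contact_force: [-0.2, 0.1, -1.2]
grip_width: 0.0175
```

Run:
```python
from h import *
np.set_printoptions(precision=4,suppress=True)
s=status.get_state();print(s['clock'],s['eef_pos'],s['contact_force'],s['grip_width'])
M=R.from_euler('xyz',s['eef_rot']).as_matrix();print(M)
im=eyes.read_camera("scene");cv2.imwrite("pics/s3.png",cv2.resize(im[80:280,160:400],(720,600),interpolation=cv2.INTER_CUBIC))
S=cam("scene")
p=s['eef_pos']
for n,z in (("tip",p[2]+.014-.079),("collar",p[2]+.014-.027)):
    u=proj(S,[p[0],p[1],z]); print(n,(u-[160,80])*3)
im=eyes.read_camera("top");cv2.imwrite("pics/t3.png",cv2.resize(im[100:260,120:370],(800,512),interpolation=cv2.INTER_CUBIC))
W=cam("wrist");im=eyes.read_camera("wrist");cv2.imwrite("pics/w3.png",im)
print("w",[proj(W,[.5094,.4227,.08]),proj(W,[.511,.417,.08])])
print((M.T@(np.array([.511,.420,.2])-p))*100)
```

```text
4.25 [0.4097 0.2241 0.1948] [-0.2359  0.1175 -1.1879] 0.017466195959426754
[[ 0.0004 -0.3986  0.9171]
 [ 0.0004  0.9171  0.3986]
 [-1.      0.0002  0.0006]]
tip [296.9134 403.3429]
collar [298.2747 330.1836]
w [array([437.9123,  41.4508]), array([436.0332,  48.3829])]
[-0.5082 13.9325 17.0979]
```

View pics/s3.png

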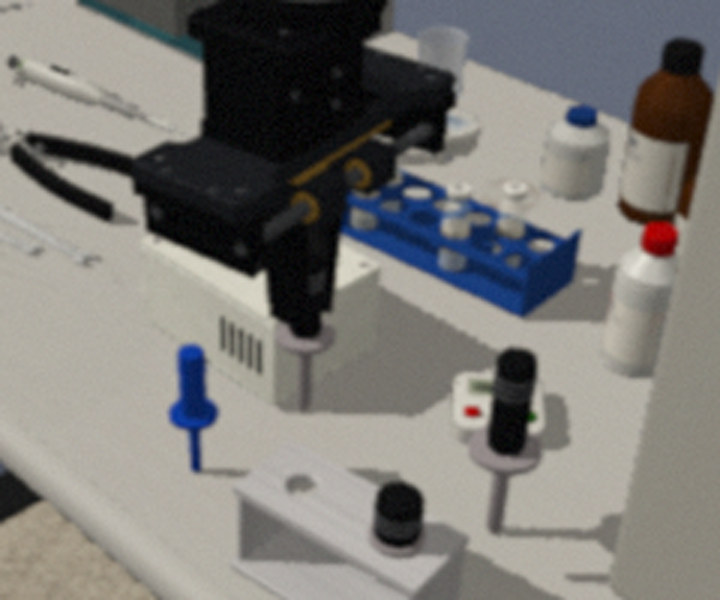

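View pics/w3.png

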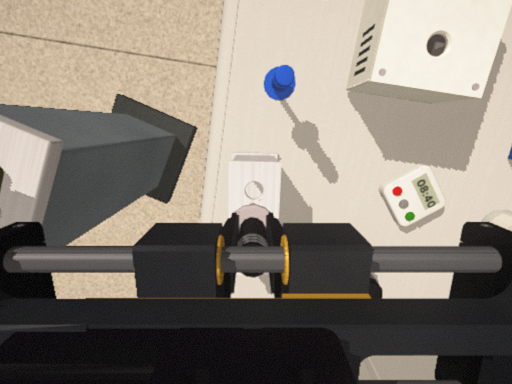

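Pin lifted and hanging straight: tip at crop (303,409), empty stand hole at (300,485). Now I'll move over the sampler hole.

Call:
carry_out:
  motion:
    - {"translation":[0,2,2.5],"turn":[0,0,0],"gripper":1}
    - {"translation":[0,4.6,5.7],"turn":[0,0,0],"gripper":1}
    - {"translation":[0,7.2,8.9],"turn":[0,0,0],"gripper":1}
    - {"translation":[0,9.8,12],"turn":[0,0,0],"gripper":1}
    - {"translation":[0,12.4,15.2],"turn":[0,0,0],"gripper":1}
    - {"translation":[0,13.9,17.1],"turn":[0,0,0],"gripper":1}
    - {"translation":[1.5,13.9,17.1],"turn":[0,0,0],"gripper":1}
    - {"translation":[3,13.9,17.1],"turn":[0,0,0],"gripper":1}
    - {"translation":[3,13.9,17.1],"turn":[0,0,0],"gripper":1}
    - {"translation":[3,13.9,17.1],"turn":[0,0,0],"gripper":1}

```text
clock: 5.4
eef_pos: [0.509, 0.4178, 0.1606]
eef_rot: [-3.082, 1.564, -2.673]
contact_force: [-0.1, 0.5, 0.2]
grip_width: 0.0178
```

Run:
```python
from h import *
np.set_printoptions(precision=4,suppress=True)
s=status.get_state();print(s['clock'],s['eef_pos'],s['contact_force'],s['grip_width'])
M=R.from_euler('xyz',s['eef_rot']).as_matrix();print(M)
im=eyes.read_camera("scene");cv2.imwrite("pics/s4.png",cv2.resize(im[110:210,190:310],(720,600),interpolation=cv2.INTER_CUBIC))
S=cam("scene")
p=s['eef_pos']
for n,z in (("tip",p[2]+.014-.079),("collar",p[2]+.014-.027)):
    u=proj(S,[p[0],p[1],z]); print(n,(u-[190,110])*6)
for h in ([.5094,.4227,.08],[.511,.417,.08]): print("hole",(proj(S,h)-[190,110])*6)
print("jac",proj(S,[.52,.42,.08])-proj(S,[.51,.42,.08]),proj(S,[.51,.43,.08])-proj(S,[.51,.42,.08]))
W=cam("wrist");im=eyes.read_camera("wrist");cv2.imwrite("pics/w4.png",im)
print("w",[proj(W,[.5094,.4227,.08]),proj(W,[.511,.417,.08])], "tip",proj(W,[p[0],p[1],p[2]-.065]))
```

```text
5.4 [0.509  0.4178 0.1606] [-0.0502  0.4855  0.1921] 0.017809900399544065
[[-0.0057 -0.3978  0.9174]
 [-0.0029  0.9175  0.3978]
 [-1.     -0.0004 -0.0064]]
tip [394.3415 327.9846]
collar [395.8236 203.415 ]
hole [388.5353 357.1331]
hole [399.6662 363.4251]
jac [ 3.9322 -1.1219] [-2.1295 -2.1399]
w [array([254.4911, 194.0368]), array([253.6306, 200.057 ])] tip [251.9545 203.0935]
```

View pics/s4.png

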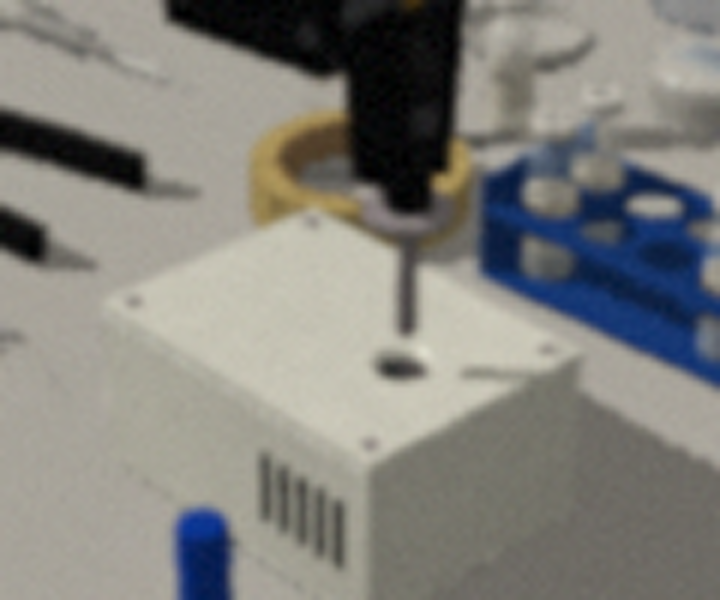

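View pics/w4.png

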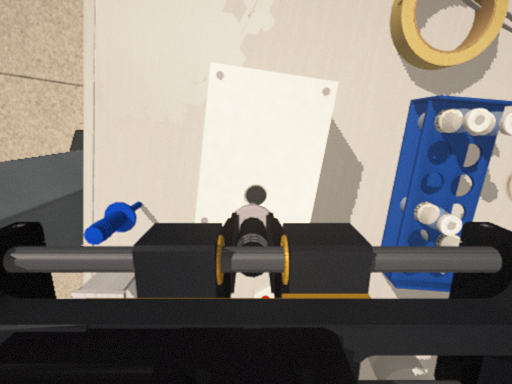

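Tip is at crop (406,333) and the hole at (403,363). Scene and wrist views agree on the hole at about (0.510, 0.422). I'll shift there and lower into the hole to just above the latch.

Call:
carry_out:
  motion:
    - {"translation":[0,0.35,0.25],"turn":[0,0,0],"gripper":1}
    - {"translation":[0,0.35,0.25],"turn":[0,0,0],"gripper":1}
    - {"translation":[1,0.35,0.27],"turn":[0,0,0],"gripper":1}
    - {"translation":[2,0.37,0.29],"turn":[0,0,0],"gripper":1}
    - {"translation":[3,0.37,0.29],"turn":[0,0,0],"gripper":1}
    - {"translation":[3,0.37,0.29],"turn":[0,0,0],"gripper":1}
    - {"translation":[3,0.37,0.29],"turn":[0,0,0],"gripper":1}

```text
clock: 6.2
eef_pos: [0.5108, 0.4229, 0.1318]
eef_rot: [3.125, 1.566, -2.749]
contact_force: [0.0, -0.0, -0.2]
grip_width: 0.0175
```

Run:
```python
from h import *
np.set_printoptions(precision=4,suppress=True)
s=status.get_state();print(s['clock'],s['eef_pos'],s['contact_force'],s['grip_width'])
M=R.from_euler('xyz',s['eef_rot']).as_matrix();print(M)
im=eyes.read_camera("scene");cv2.imwrite("pics/s5.png",cv2.resize(im[110:210,190:310],(720,600),interpolation=cv2.INTER_CUBIC))
```

```text
6.2 [0.5108 0.4229 0.1318] [ 0.0034 -0.0407 -0.2125] 0.01750547222113091
[[-0.004  -0.3978  0.9174]
 [-0.0016  0.9175  0.3978]
 [-1.      0.0001 -0.0043]]
```

View pics/s5.png

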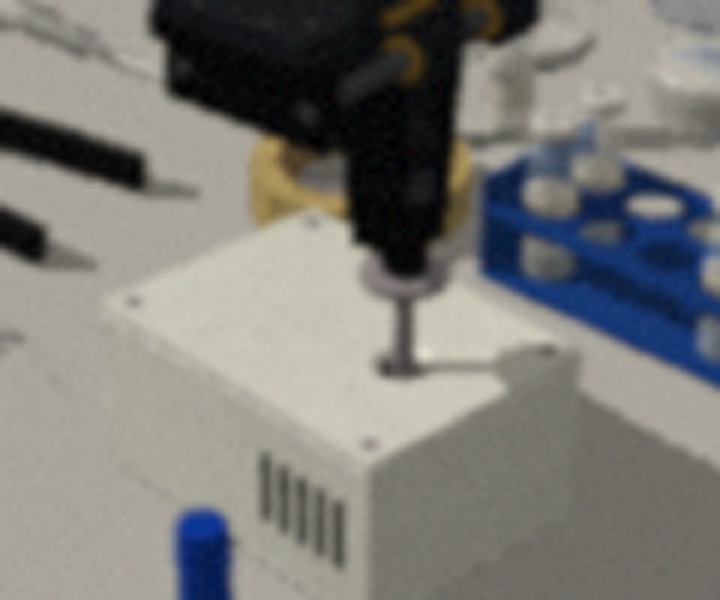

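The shaft is in the middle of the hole and no force shows. Now I'll push the latch.

Call:
carry_out:
  motion:
    - {"translation":[1,0,0],"turn":[0,0,0],"gripper":1}
    - {"translation":[2,0,0],"turn":[0,0,0],"gripper":1}
    - {"translation":[2.4,0,0],"turn":[0,0,0],"gripper":1}
    - {"translation":[2.7,0,0],"turn":[0,0,0],"gripper":1}
    - {"translation":[3,0,0],"turn":[0,0,0],"gripper":1}
    - {"translation":[3.2,0,0],"turn":[0,0,0],"gripper":1}
    - {"translation":[3.4,0,0],"turn":[0,0,0],"gripper":1}
    - {"translation":[3.4,0,0],"turn":[0,0,0],"gripper":1}
    - {"translation":[3.4,0,0],"turn":[0,0,0],"gripper":1}

```text
clock: 7.15
eef_pos: [0.5108, 0.4229, 0.0999]
eef_rot: [-3.116, 1.566, -2.707]
contact_force: [-4.2, -2.1, 6.4]
grip_width: 0.0177
```

```bash
cat > look.py <<'E'
from h import *
import sys
np.set_printoptions(precision=4,suppress=True)
s=status.get_state();print(s['clock'],s['eef_pos'],s['contact_force'],s['grip_width'])
M=R.from_euler('xyz',s['eef_rot']).as_matrix();print(M)
n=sys.argv[1]
im=eyes.read_camera("scene");a=cv2.resize(im[100:220,160:310],(500,400),interpolation=cv2.INTER_CUBIC)
im=eyes.read_camera("top");b=cv2.resize(im[100:230,120:220],(300,390),interpolation=cv2.INTER_CUBIC)
c=np.zeros((400,800,3),np.uint8);c[:,:500]=a;c[:390,500:]=b;cv2.imwrite(f"pics/{n}.png",c)
E
python3 look.py l6
```

```text
7.15 [0.5108 0.4229 0.0999] [-4.1658 -2.1414  6.4077] 0.017658797784123544
[[-0.004  -0.398   0.9174]
 [-0.0018  0.9174  0.398 ]
 [-1.     -0.0001 -0.0044]]
```

View pics/l6.png

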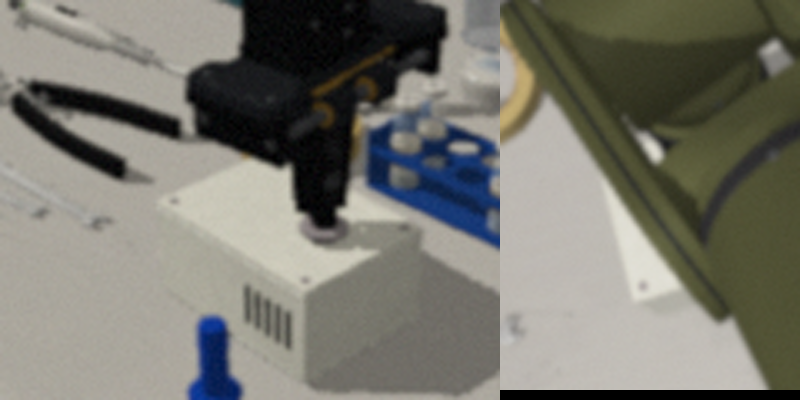

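Call:
carry_out:
  motion:
    - {"translation":[0.15,0,-0.05],"turn":[0,0,0],"gripper":1}
    - {"translation":[0.3,0,-0.1],"turn":[0,0,0],"gripper":1}
    - {"translation":[0.4,0,-0.1],"turn":[0,0,0],"gripper":1}
    - {"translation":[0.4,0,-0.1],"turn":[0,0,0],"gripper":1}
    - {"translation":[0.4,0,-0.1],"turn":[0,0,0],"gripper":1}

```text
clock: 7.75
eef_pos: [0.5104, 0.4227, 0.098]
eef_rot: [-3.061, 1.568, -2.652]
contact_force: [-2.8, -1.5, 6.3]
grip_width: 0.0176
```

```bash
python3 look.py l7
```

```text
7.75 [0.5104 0.4227 0.098 ] [-2.7828 -1.5309  6.2588] 0.017580386316000743
[[-0.0027 -0.398   0.9174]
 [-0.0014  0.9174  0.398 ]
 [-1.     -0.0002 -0.003 ]]
```

View pics/l7.png

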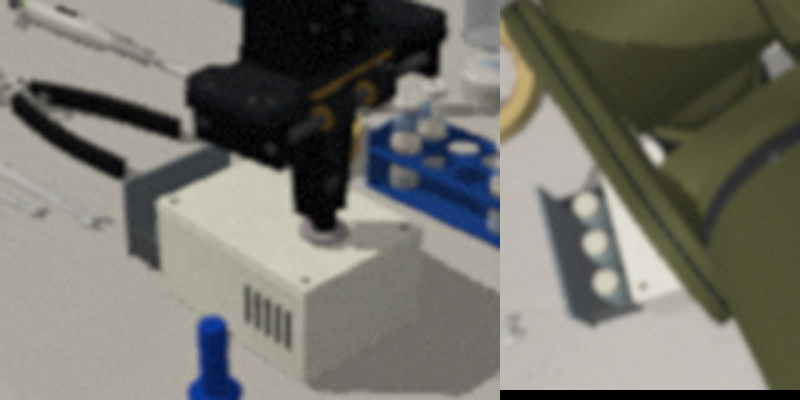

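The tray has sprung out: a grey front with samples shows in both views. I'll retract straight up.

Call:
carry_out:
  motion:
    - {"translation":[-1,0,0],"turn":[0,0,0],"gripper":1}
    - {"translation":[-3,0,0],"turn":[0,0,0],"gripper":1}
    - {"translation":[-5,0,0],"turn":[0,0,0],"gripper":1}
    - {"translation":[-7,0,0],"turn":[0,0,0],"gripper":1}
    - {"translation":[-9,0,0],"turn":[0,0,0],"gripper":1}
    - {"translation":[-9.7,0,0],"turn":[0,0,0],"gripper":1}
    - {"translation":[-9.7,0,0],"turn":[0,0,0],"gripper":1}

```text
clock: 8.55
eef_pos: [0.5113, 0.4234, 0.1966]
eef_rot: [1.986, 1.57, 2.396]
contact_force: [-0.5, 0.0, -0.6]
grip_width: 0.0175
```

```bash
python3 look.py l8
python3 - <<'E'
from h import *
np.set_printoptions(precision=4,suppress=True)
s=status.get_state();p=s['eef_pos'];M=R.from_euler('xyz',s['eef_rot']).as_matrix()
print((M.T@(np.array([.4097,.2241,.195])-p))*100)
# tilt fix rotvec in tool
t=np.array([[0,-.3986,.9171],[0,.9171,.3986],[-1,0,0]]); print(R.from_matrix(M.T@t).as_rotvec())
# stand hole from w3 picture
E
```

```text
8.55 [0.5113 0.4234 0.1966] [-0.4768  0.0002 -0.5999] 0.017528555136749828
[[-0.0003 -0.398   0.9174]
 [ 0.0003  0.9174  0.398 ]
 [-1.      0.0004 -0.0002]]
[ -0.021  -14.203  -17.1293]
[-0.0006 -0.0044  0.0005]
```

View pics/l8.png

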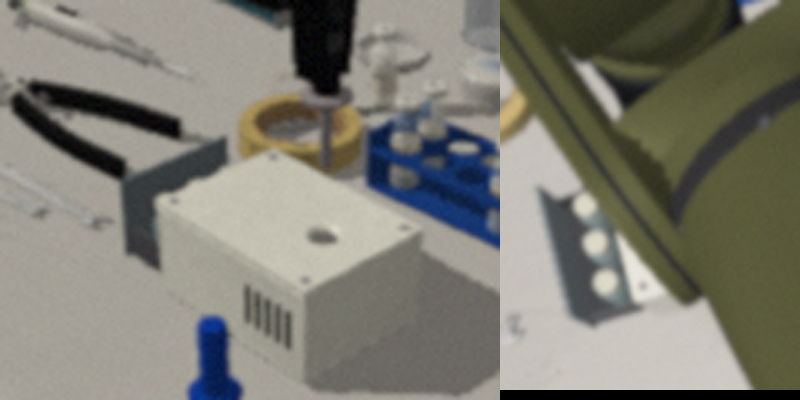

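Call:
carry_out:
  motion:
    - {"translation":[0,-2,-2.4],"turn":[0,0,0],"gripper":1}
    - {"translation":[0,-4.7,-5.6],"turn":[0,0,0],"gripper":1}
    - {"translation":[0,-7.4,-8.9],"turn":[0,0,0],"gripper":1}
    - {"translation":[0,-10.1,-12.2],"turn":[0,0,0],"gripper":1}
    - {"translation":[0,-12.7,-15.3],"turn":[0,0,0],"gripper":1}
    - {"translation":[0,-14.2,-17.1],"turn":[0,0,0],"gripper":1}
    - {"translation":[0,-14.2,-17.1],"turn":[0,0,0],"gripper":1}
    - {"translation":[2,-14.2,-17.1],"turn":[0,0,0],"gripper":1}
    - {"translation":[3.5,-14.2,-17.1],"turn":[0,0,0],"gripper":1}
    - {"translation":[3.5,-14.2,-17.1],"turn":[0,0,0],"gripper":1}
    - {"translation":[3.5,-14.2,-17.1],"turn":[0,0,0],"gripper":1}

```text
clock: 9.75
eef_pos: [0.4095, 0.2244, 0.1588]
eef_rot: [-3.083, 1.564, -2.673]
contact_force: [-0.1, 0.4, -0.3]
grip_width: 0.0176
```

```bash
cat > look2.py <<'E'
from h import *
import sys
np.set_printoptions(precision=4,suppress=True)
n=sys.argv[1]
s=status.get_state();p=s['eef_pos'];M=R.from_euler('xyz',s['eef_rot']).as_matrix()
print(s['clock'],p,s['contact_force'],s['grip_width']);print(M)
print("to grasp pose",(M.T@(np.array([.4097,.2241,.085])-p))*100)
im=eyes.read_camera("scene");a=cv2.resize(im[180:310,220:350],(600,600),interpolation=cv2.INTER_CUBIC)
cv2.imwrite(f"pics/{n}.png",a)
S=cam("scene")
f=lambda q:(proj(S,q)-[220,180])*600/130
print("tip",f([p[0],p[1],p[2]-.065]),"stand hole",f([.4097,.2241,.07]))
E
python3 look2.py l9
```

```text
9.75 [0.4095 0.2244 0.1588] [-0.059   0.385  -0.2969] 0.017571312334485868
[[-0.0059 -0.3985  0.9172]
 [-0.003   0.9172  0.3985]
 [-1.     -0.0004 -0.0066]]
to grasp pose [ 7.3818 -0.0324  0.0582]
tip [177.5764 231.3481] stand hole [177.5912 277.5272]
```

View pics/l9.png

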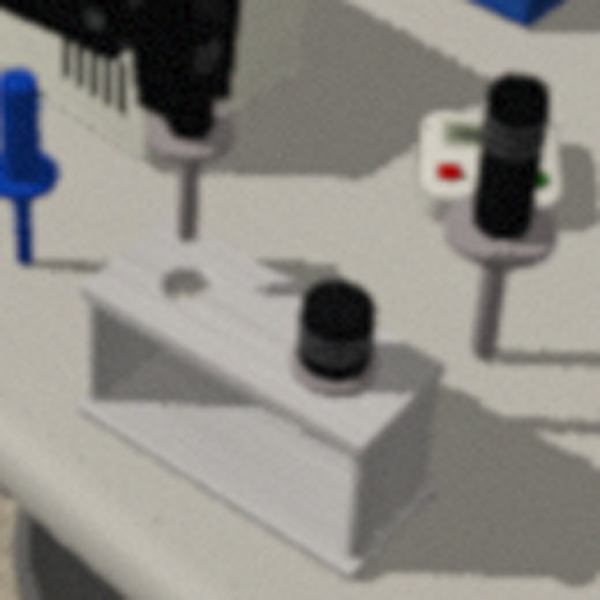

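Tip (187,240) sits above the empty hole (184,284), aligned within about 1 mm. I'll lower it.

Call:
carry_out:
  motion:
    - {"translation":[0,0,0],"turn":[0,0,0],"gripper":1}
    - {"translation":[1,0,0],"turn":[0,0,0],"gripper":1}
    - {"translation":[2.5,0,0.02],"turn":[0,0,0],"gripper":1}
    - {"translation":[4,0,0.03],"turn":[0,0,0],"gripper":1}
    - {"translation":[5.5,0,0.04],"turn":[0,0,0],"gripper":1}
    - {"translation":[6.5,0,0.05],"turn":[0,0,0],"gripper":1}
    - {"translation":[7,0,0.05],"turn":[0,0,0],"gripper":1}
    - {"translation":[7.1,0,0.05],"turn":[0,0,0],"gripper":1}
    - {"translation":[7.1,0,0.05],"turn":[0,0,0],"gripper":1}

```text
clock: 10.7
eef_pos: [0.4104, 0.2247, 0.0889]
eef_rot: [-3.05, 1.566, -2.641]
contact_force: [1.1, -0.7, 0.6]
grip_width: 0.0178
```

```bash
python3 look2.py l10
```

```text
10.7 [0.4104 0.2247 0.0889] [ 1.1073 -0.7177  0.6138] 0.017832912660773016
[[-0.0041 -0.3984  0.9172]
 [-0.0022  0.9172  0.3984]
 [-1.     -0.0004 -0.0046]]
to grasp pose [ 0.3856 -0.027  -0.081 ]
tip [176.736  360.5751] stand hole [177.5912 277.5272]
```

View pics/l10.png

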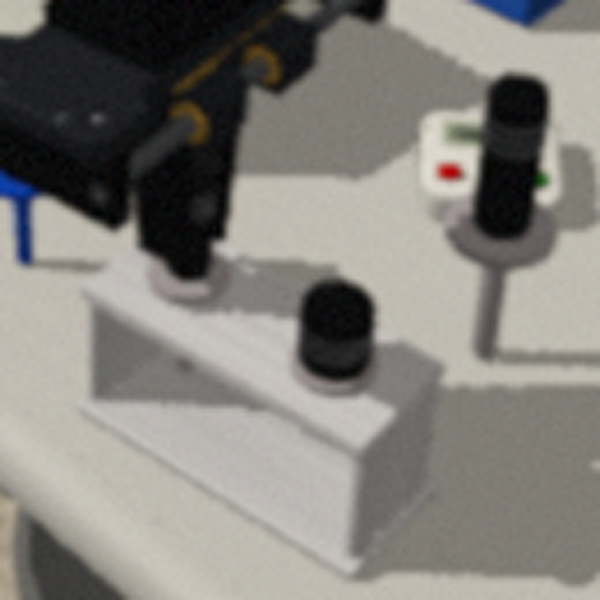

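Call:
carry_out:
  motion:
    - {"translation":[0.15,0,-0.05],"turn":[0,0,0],"gripper":1}
    - {"translation":[0.3,0,-0.05],"turn":[0,0,0],"gripper":1}
    - {"translation":[0.35,0,-0.05],"turn":[0,0,0],"gripper":1}
    - {"translation":[0.35,0,-0.05],"turn":[0,0,0],"gripper":1}

```text
clock: 11.15
eef_pos: [0.4101, 0.2246, 0.0858]
eef_rot: [-3.026, 1.567, -2.617]
contact_force: [-0.4, -0.2, -0.6]
grip_width: 0.0173
```

```bash
python3 look2.py l11
```

```text
11.15 [0.4101 0.2246 0.0858] [-0.4361 -0.1819 -0.6423] 0.01727312675354864
[[-0.0033 -0.3985  0.9172]
 [-0.0019  0.9172  0.3985]
 [-1.     -0.0004 -0.0038]]
to grasp pose [ 0.0796 -0.0279 -0.057 ]
tip [176.2385 366.3109] stand hole [177.5912 277.5272]
```

View pics/l11.png

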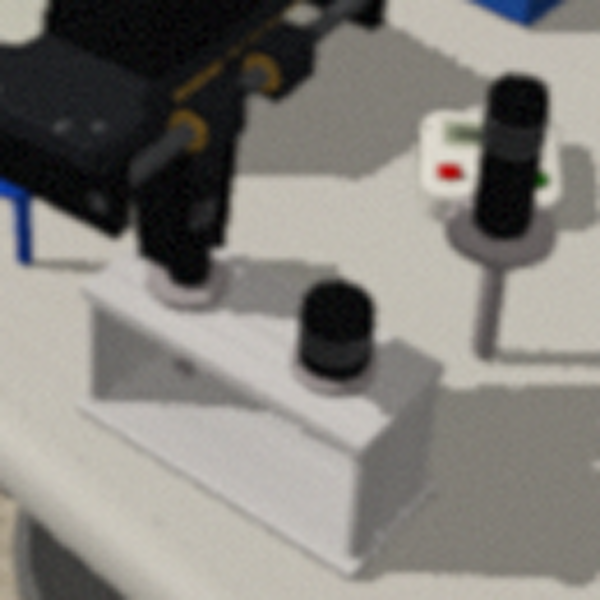

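Call:
carry_out:
  motion:
    - {"translation":[0.1,0,0],"turn":[0,0,0],"gripper":1}
    - {"translation":[0.1,0,0],"turn":[0,0,0],"gripper":1}
    - {"translation":[0.1,0,0],"turn":[0,0,0],"gripper":3}
    - {"translation":[0.1,0,0],"turn":[0,0,0],"gripper":5}
    - {"translation":[0.1,0,0],"turn":[0,0,0],"gripper":6}
    - {"translation":[0.1,0,0],"turn":[0,0,0],"gripper":6}
    - {"translation":[0.1,0,0],"turn":[0,0,0],"gripper":6}
    - {"translation":[0.1,0,0],"turn":[0,0,0],"gripper":6}
    - {"translation":[0.1,0,0],"turn":[0,0,0],"gripper":6}

```text
clock: 12.1
eef_pos: [0.4101, 0.2246, 0.0848]
eef_rot: [-3.027, 1.567, -2.617]
contact_force: [0.3, -0.6, 1.0]
grip_width: 0.0594
```

```bash
python3 look2.py l12
```

```text
12.1 [0.4101 0.2246 0.0848] [ 0.3259 -0.6067  1.0425] 0.05942564538638328
[[-0.0033 -0.3985  0.9172]
 [-0.0019  0.9172  0.3985]
 [-1.     -0.0004 -0.0038]]
to grasp pose [-0.0173 -0.0279 -0.0598]
tip [176.2436 367.9844] stand hole [177.5912 277.5272]
```

View pics/l12.png

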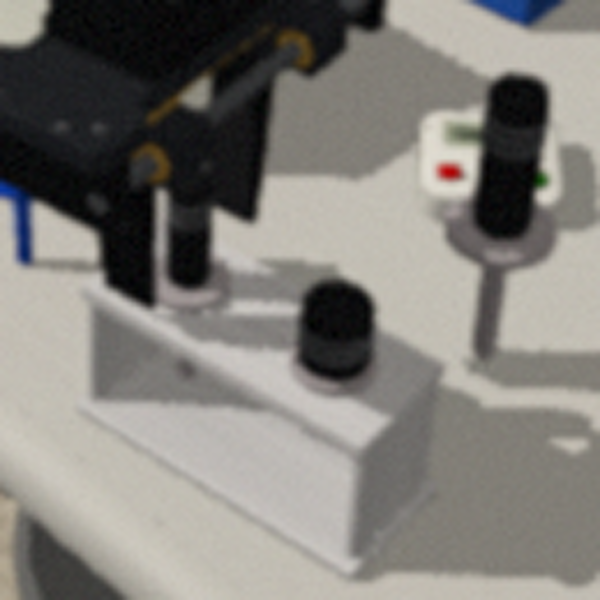

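The pin stands upright and seated, and the fingers are open. I'll rise clear.

Call:
carry_out:
  motion:
    - {"translation":[-1.5,0,0],"turn":[0,0,0],"gripper":6}
    - {"translation":[-4,0,0],"turn":[0,0,0],"gripper":6}
    - {"translation":[-8,0,0],"turn":[0,0,0],"gripper":6}
    - {"translation":[-12,0,0],"turn":[0,0,0],"gripper":6}
    - {"translation":[-13,0,0],"turn":[0,0,0],"gripper":6}
    - {"translation":[-13,0,0],"turn":[0,0,0],"gripper":6}
    - {"translation":[-13,0,0],"turn":[0,0,0],"gripper":6}

```text
clock: 12.85
eef_pos: [0.4099, 0.2246, 0.2134]
eef_rot: [-3.063, 1.565, -2.654]
contact_force: [-0.6, -0.8, -0.5]
grip_width: 0.0601
```

```bash
python3 look2.py l13
python3 - <<'E'
from h import *
im=eyes.read_camera("scene");cv2.imwrite("pics/s13.png",im)
E
```

```text
12.85 [0.4099 0.2246 0.2134] [-0.6436 -0.758  -0.4871] 0.06008641718223641
[[-0.0051 -0.3985  0.9171]
 [-0.0027  0.9172  0.3985]
 [-1.     -0.0004 -0.0057]]
to grasp pose [12.8411 -0.0282  0.0332]
tip [180.4559 118.8833] stand hole [177.5912 277.5272]
```

View pics/l13.png

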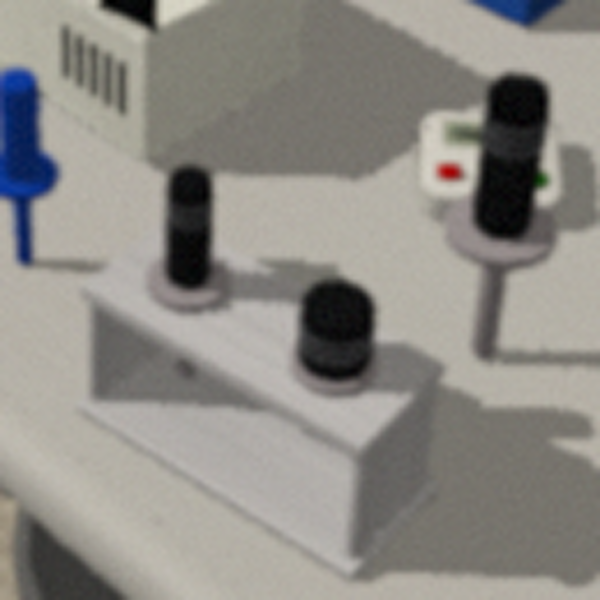

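View pics/s13.png

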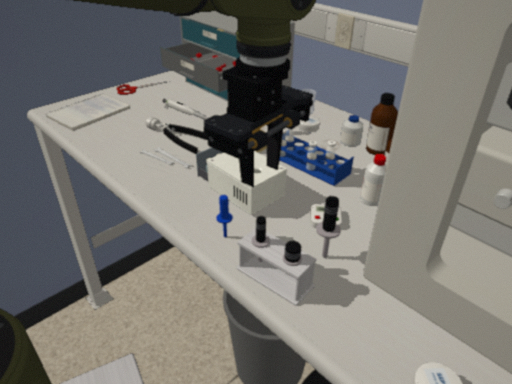

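The pin hangs upright at scene (261,230), the short pin is still in its place at (292,252), the tray is out at (205,165), and the gripper is clear. Handing in.

```bash
python3 -c "
from rig import robot
print(robot.close_job())"
```

```text
the job is handed in; nothing more can be done
None
```

The job is done and handed in at about 13 s of the 56 s allowed. I took the slim black pin from the stand and pushed it straight down through the sampler's hole until the tray sprang out. Then I hung it back upright in its own place and let go.

- **Last checks:** The pictures show the tray out, the long pin upright with its collar on the plate, and the short pin, the blue pin and the larger black pin where they were. The gripper is open and about 9 cm above the pin.
- **Forces:** The readings during the push stayed under 8 N. They included an unexplained sideways force of about 4.7 N, which fell to about 3 N after a 1 mm shift.
- **Disagreements:** The fixed scene camera read about 2 pixels off from the arm's own position. I allowed for that by comparing the pin tip with the hole in the same picture.

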